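Gauge a device carrier against a flip stop on an optical bench fixture

TASK

Flip the hinged stop fully down onto the fence, then slide the device carrier along the fence, flush against it, until its end is pressed lightly but definitely (about 5 N, for half a second) against the tip of the stop's gauge screw; never press it against the stop or the fence with more than 12 N. Then let go of the carrier and flip the stop back up, upright or leaning back, leaving the carrier exactly where it was gauged. Do not disturb the other things on the bench.

Things in the scene. Friction and masses are not known exactly. Their poses are not given: they have to be found in the camera images.
- fixture: Fixed black gauging plate 230 x 360 x 12 mm (x, y, z), bright aluminium fence along its far long side. Origin: centre of its underside, on the bench; z up; yaw varies. The fence runs along y, 20 mm thick, 20 mm high above the plate (top 32 mm above the bench); its front face is the plane x = +70 mm, facing the fixture's -x.
- fence: The fixed aluminium fence on the plate. Origin: foot of the fence's front face, mid length, on the plate's top (12 mm above the bench, fixture x = 70 mm); axes as the fixture's.
- stop: Flip stop: dark clamp fixed on the fence, place varies; two cheeks, 34 mm wide (y), rise 20 mm above the fence and carry the hinged aluminium leaf. A gauge screw (8 mm dia.) goes through the leaf; its tip stands 3 to 19 mm out of the leaf's -y side, differently each time and not measured; it holds its setting. Its knob is on the +y side. Origin: on the fence's top, mid thickness (fixture x = 80 mm). Axes as the fixture's.
- stop_hinge (a point): Hinge axis (along the stop's y) at the leaf's mid width: 40 mm above the bench, 10 mm behind the fence's front face; axes as the fixture's. The gauge screw's axis is 33 mm from the hinge along the leaf. When the carrier is gauged, its middle is 33 mm from here towards -x and 52 to 68 mm towards -y, as the screw is set.
- leaf_tip (a point): Point on the leaf's centre line 93 mm from the hinge, at grip grooves. The leaf is a straight bar 14 mm wide (y) and 16 mm deep, ending 105 mm from the hinge. Down, it lies level along -x, 20 to 36 mm above the plate; up, it stands above the fence. It can be pinched across its 14 mm from above at any angle and turned about y between the pads.
- leaf (a joint): Leaf angle, rad: 0 fully down (level, hard end), 1.57 upright, 1.85 leaning back (end). Starts up, 1.35 to 1.8. The hinge is stiff (about 0.1 N m): the leaf stays where it is left.
- carrier_center (a point): Middle of the loose device carrier (0.3 to 0.52 kg), 37 mm above its underside. An aluminium block 46 x 84 x 32 mm (its x, y, z), slick (friction about 0.2), two dark chips and a steel post on top. It starts on the plate, on the stop's -y side, 20 to 47 mm off the fence, up to 0.3 rad askew. Gauged, its +x face lies flat on the fence and its +y end touches the screw's tip.
- carrier_post (a point): Point to grip on the carrier's post, 58 mm above the carrier's underside, on the post's axis. The post, 16 mm in diameter, stands in the middle of the block from 32 to 74 mm above the underside.
Things that resemble listed ones, but are neither listed nor needed, are in the scene too. What is shaped like the part that bears carrier_center but pink is not meant.

How it is judged:
By the outcome, as a careful person would: the job done as asked, in the order asked, and still so for the second after the job is handed in, with the robot touching nothing.
It also fails if it takes over 72 s, if anything falls off the work surface, if the arm or the gripper's body presses on something with over 40 N, if the wrist force passes 120 N, or if a joint passes its speed limit or range.

ROBOT

A 6-joint arm with a two-finger parallel gripper is mounted at the origin on the work surface. World frame = base frame: x ahead of the robot, y to its left, z up, the work surface at z = 0. Lengths are in m, angles in rad, forces in N, time in s.
With the tool pointing down it reaches from about 0.325 to 0.9 m from the base axis. Payload 3.5 kg.
Tool frame: the origin (TCP) lies midway between the tips of the shut fingers; the grasp point (between the pads) lies 19 mm behind it; y points along the fingers, x is the direction in which the jaws open and shut, and the axes are right-handed (so a half turn about y gives the same grasp; the last joint's range is limited). The gripper opens to 85 mm and grips with 20 to 120 N. Pads are 22 mm wide; open, the fingers measure 114 mm over their backs; the gripper's body (76 mm by 85 mm) begins 54 mm behind the grasp point. The pads swing forward as they close: fully open they stand 13 mm farther back than shut.
Start: joints at [-1.296, 0.276, -0.026, 1.268, 0, 1.467], TCP at [0.231, -0.581, 0.231] pointing down, gripper open.
Joint ranges: [-3.12, 3.12], [-0.85, 1.88], [-1.08, 1.24], [-1.95, 2.15], [-1.57, 1.53], [-3.14, 3.14]. Speed limits (rad/s): [2.57, 2.57, 3.14, 3.14, 3.14, 3.14].

INTERFACE

Orientations are given as a rotation vector (axis times angle).
In Python, from workcell import robot gives the robot as it stands.
- The arm moves only by the shell command python3 -m creep 'ROWS' [FORCE]. ROWS is JSON, a list of rows, each an object with "fingers": the opening, from 0 (shut) to 1 (fully open); "xyz": the shift along the tool's x, y, z in cm, a list of three; "dr": the turn, a rotation vector about the tool's x, y, z in degrees, a list of three. A call has 1 to 12 rows; each row shifts and turns the commanded pose from where the row before left it, along the tool's axes as they then stand; what a row does not reach is not made up. A row lasts 1/8 s, in which the tool goes at most 62.5 mm and 10.7 degrees, less where a joint would pass 70% of its speed; a pose out of reach is approached as far as the arm can. A call with a gripper value outside its range is refused whole. The fingers move at their own pace and stop on an object; FORCE is the grip in N (left out, the last holds). Time passes only in rows, so rows that do not move let the fingers close. It gives the time, the measured TCP pose, the force and the opening at its end, in the units of the state.
- robot.get_state(): the state, without advancing time (a new reading comes with each control period).
- robot.capture(name): name is "scene" or "top"; returns a dict with "frame" (420x560x3 uint8, red, green, blue), "intrinsics" (3x3 intrinsics, pixels), "k1" (the pictures are not rectified: a ray, as slopes to the right and down, at radius r is drawn at 1 + k1 r^2 times it, then the intrinsics apply), "rvec" (rotation vector, rad) and "tvec" (3), from world to camera coordinates, as OpenCV has them. Camera axes: x right, y down, z forward; pixel columns grow to the right and rows downward; lengths in m; the calibration is good to about 2 mm. A picture is of the moment at which its call begins. There is no depth.
- robot.job_done(): hands the job in, once; it reports no verdict.
The state is a dict: "clock": time; "q": joint angles; "qvel": joint speeds; "effort": joint torques, N m; "tcp_pos": TCP position; "tcp_rot": TCP orientation; "wrist_force": force on the tool from outside, world axes, zero at the start; "torque": the same for the moment, N m; "opening": finger opening in m.
Only numpy, scipy, OpenCV 4.12 (cv2) and the standard library are available. Lean on these libraries where they do the work, as an engineer would, in place of code of your own. Each camera call takes 0.05 s, during which the arm holds its last target. There are 200 camera calls.

## Working session

There is one attempt and no reset: what is moved stays moved. The work goes in short steps, Python scripts to look and compute and a shell command to move; the robot and the scene stay as the last step left them, time stands still between calls to the robot, and variables do not carry over. Pictures are saved under pics/ and viewed, about 8 in all and at most 12, crops included, and the job is handed in when it is done.

```bash
ls; mkdir -p pics; cat > h.py <<'E'
import numpy as np, cv2
from workcell import robot
from scipy.spatial.transform import Rotation as R
def cap(n):
    c=robot.capture(n); return c
def ray(c,u,v):
    K=np.array(c["intrinsics"]);d=np.array([(u-K[0,2])/K[0,0],(v-K[1,2])/K[1,1]]);s=d.copy()
    for _ in range(20): s=d/(1+c["k1"]*(s@s))
    M=R.from_rotvec(c["rvec"]).as_matrix();t=np.array(c["tvec"])
    return -M.T@t, M.T@np.array([s[0],s[1],1.])
def onz(c,u,v,z):
    o,d=ray(c,u,v); return o+d*(z-o[2])/d[2]
def proj(c,P):
    M=R.from_rotvec(c["rvec"]).as_matrix();p=M@np.array(P)+np.array(c["tvec"]);s=p[:2]/p[2]
    s=s*(1+c["k1"]*(s@s));K=np.array(c["intrinsics"]);return K[:2,:2]@s+K[:2,2]
def tri(c1,p1,c2,p2):
    o1,d1=ray(c1,*p1);o2,d2=ray(c2,*p2);A=np.stack([d1,-d2],1);x=np.linalg.lstsq(A,o2-o1,rcond=None)[0]
    a=o1+d1*x[0];b=o2+d2*x[1];return (a+b)/2,np.linalg.norm(a-b)
def save(c,f,box=None,s=1):
    im=c["frame"][:,:,::-1]
    if box: im=im[box[1]:box[3],box[0]:box[2]]
    cv2.imwrite("pics/"+f,cv2.resize(im,None,fx=s,fy=s,interpolation=cv2.INTER_CUBIC))
E
python3 - <<'E'
from h import *
import pickle
D={}
for n in("scene","top"):
    D[n]=cap(n); save(D[n],n+"0.png",s=1.42)
    print(n,D[n]["intrinsics"],D[n]["k1"],ray(D[n],280,210))
pickle.dump(D,open("d0.pkl","wb"));print(robot.get_state())
E
```

```text
pics
scene [[533.67491909   0.         270.4292423 ]
 [  0.         533.67491909 203.24131909]
 [  0.           0.           1.        ]] -0.18658651053870517 (array([0.84766731, 0.43716278, 0.66263445]), array([-0.4004768 , -0.56023432, -0.72542259]))
top [[522.19977913   0.         282.37207361]
 [  0.         522.19977913 203.97545966]
 [  0.           0.           1.        ]] 0.05020128159839236 (array([ 0.41481569, -0.06884404,  0.96467033]), array([ 0.10596254,  0.00852966, -0.99441084]))
{'clock': 0.1, 'q': array([-1.29639958e+00,  2.77083308e-01, -2.77300083e-02,  1.26802149e+00,
       -1.78810728e-05,  1.46742836e+00]), 'qvel': array([-0.00066781, -0.00107539,  0.00160281, -0.00098434, -0.00252557,
        0.0014102 ]), 'effort': array([ 8.06055766e-06, -4.46707535e+01,  2.96128517e+01,  8.49669857e-03,
       -1.05038835e-04,  9.09227083e-06]), 'tcp_pos': array([ 0.23033933, -0.58024658,  0.23026162]), 'tcp_rot': array([-1.36323002,  0.92770222, -0.92511183]), 'wrist_force': array([-0.00649158,  0.33867909,  0.34140548]), 'torque': array([0.02528777, 0.06781388, 0.02573588]), 'opening': 0.08564873729143313}
```

View pics/scene0.png

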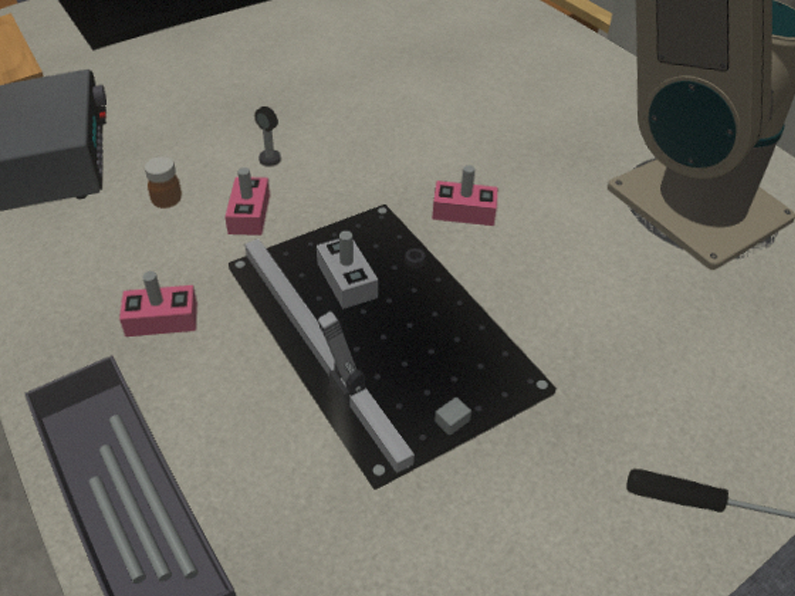

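View pics/top0.png

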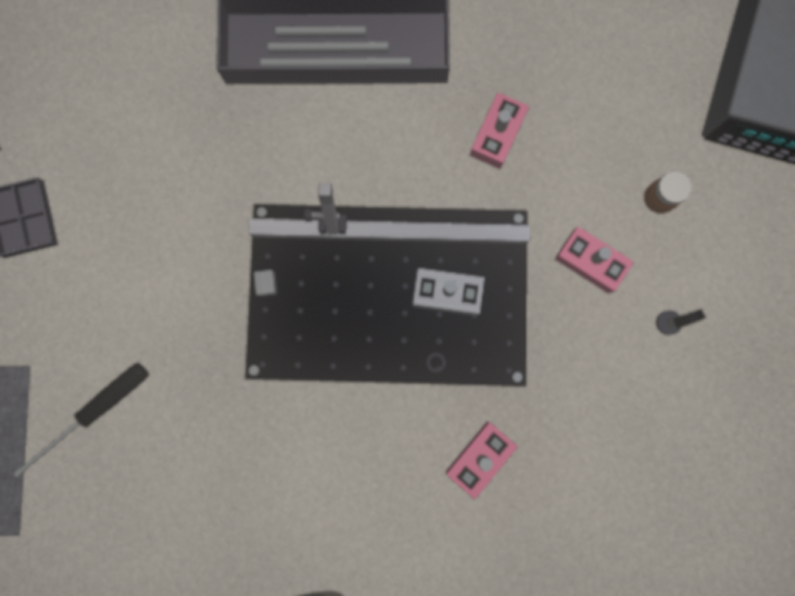

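The scene picture shows the silver carrier with post at about (345,265) and the stop leaf, up, at (335,345). In the top picture the carrier is at (449,289), the leaf at (327,205) and the fence along row 230. These could be mistaken for the carrier (top picture): pink blocks (500,130), (595,260), (482,460), and the small grey block (264,282). I choose the unpainted block with the post on the plate.

```bash
python3 - <<'E'
from h import *
import pickle
D=pickle.load(open("d0.pkl","rb"));t=D["top"];s=D["scene"]
g=cv2.cvtColor(t["frame"],cv2.COLOR_RGB2GRAY)
roi=np.zeros_like(g);roi[135:280,165:382]=1
# plate: dark outline
m=((g<75)&(roi>0)).astype(np.uint8);m=cv2.morphologyEx(m,cv2.MORPH_CLOSE,np.ones((25,25)))
c=max(cv2.findContours(m,0,1)[0],key=cv2.contourArea)
h=cv2.convexHull(c);ap=cv2.approxPolyDP(h,6,True)[:,0];print("plate px",ap.tolist())
for p in ap: print(onz(t,*p,.012).round(4))
inner=np.zeros_like(g);cv2.fillPoly(inner,[ap],1);inner=cv2.erode(inner,np.ones((5,5)))
b=((g>105)&(inner>0)).astype(np.uint8)
n,l,st,ce=cv2.connectedComponentsWithStats(b)
for i in range(1,n):
    if st[i,4]>60:
        ys,xs=np.where(l==i)
        z=.044
        print(i,st[i].tolist(),ce[i].round(1), cv2.minAreaRect(np.stack([xs,ys],1).astype(np.float32)))
# fence edge: for columns, gradient rows
for u in list(range(180,225,8))+list(range(250,372,15)):
    col=cv2.GaussianBlur(g,(3,3),0)[140:180,u].astype(float);d=np.diff(col);a=d.argmax();e=d.argmin()
    print(u,"top",140+a+.5,"bot",140+e+.5,onz(t,u,140+a+1,.032)[:2].round(4),onz(t,u,140+e+1,.032)[:2].round(4))
A=cv2.resize(t["frame"][115:235,165:385],(800,436),interpolation=2)
cv2.imwrite("pics/ctop.png",A[:,:,::-1])
save(s,"cscene.png",(155,135,400,345),2.8)
E
```

```text
plate px [[179, 146], [228, 140], [369, 149], [369, 270], [174, 265]]
[0.6372 0.1263 0.012 ]
[0.6481 0.0354 0.012 ]
[ 0.629  -0.2264  0.012 ]
[ 0.4064 -0.2207  0.012 ]
[0.4176 0.1316 0.012 ]
2 [235, 143, 46, 3, 68] [254.9 144.1] ((257.49176025390625, 144.18145751953125), (45.04439926147461, 1.5892682075500488), 2.602562189102173)
7 [180, 154, 45, 12, 487] [201.6 159.8] ((202.0, 159.5), (11.0, 44.0), 90.0)
8 [234, 156, 134, 14, 1410] [305.2 162.3] ((300.62274169921875, 162.02772521972656), (133.05821228027344, 11.35456371307373), 1.4144232273101807)
10 [291, 189, 50, 32, 958] [315.6 204.5] ((315.58001708984375, 204.44000244140625), (47.09331130981445, 25.880107879638672), 8.130101203918457)
11 [180, 191, 13, 16, 191] [185.9 198.6] ((186.0, 198.5), (15.0, 12.0), 90.0)
180 top 153.5 bot 143.5 [0.6178 0.1202] [0.6363 0.1205]
188 top 153.5 bot 143.5 [0.6177 0.1057] [0.6362 0.1059]
196 top 153.5 bot 143.5 [0.6176 0.0912] [0.6361 0.0914]
204 top 154.5 bot 165.5 [0.6157 0.0767] [0.5954 0.0765]
212 top 154.5 bot 143.5 [0.6156 0.0621] [0.636  0.0623]
220 top 155.5 bot 144.5 [0.6136 0.0476] [0.634  0.0477]
250 top 155.5 bot 145.5 [ 0.6133 -0.0069] [ 0.6318 -0.0069]
265 top 155.5 bot 145.5 [ 0.6131 -0.0342] [ 0.6316 -0.0342]
280 top 155.5 bot 145.5 [ 0.6129 -0.0614] [ 0.6314 -0.0615]
295 top 156.5 bot 145.5 [ 0.6108 -0.0887] [ 0.6312 -0.0888]
310 top 156.5 bot 146.5 [ 0.6106 -0.1159] [ 0.6291 -0.1161]
325 top 156.5 bot 146.5 [ 0.6104 -0.1431] [ 0.6289 -0.1434]
340 top 157.5 bot 168.5 [ 0.6083 -0.1703] [ 0.5881 -0.1699]
355 top 157.5 bot 147.5 [ 0.6081 -0.1974] [ 0.6266 -0.1978]
370 top 157.5 bot 168.5 [ 0.6079 -0.2245] [ 0.5877 -0.224 ]
```

View pics/cscene.png

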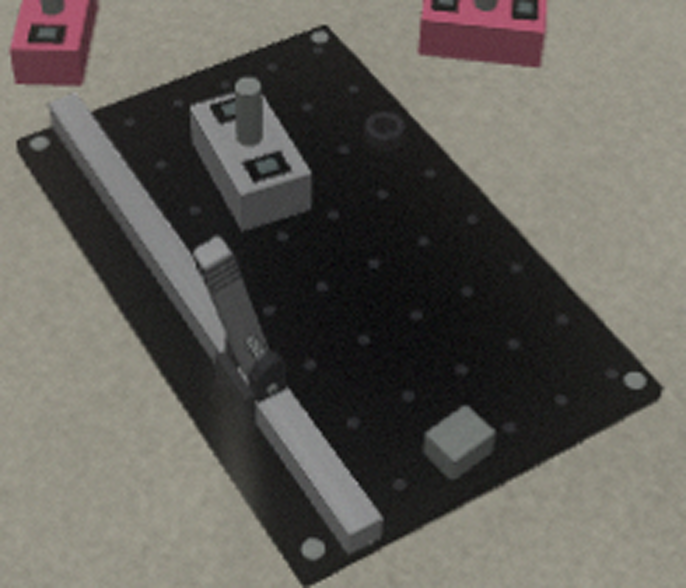

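View pics/ctop.png

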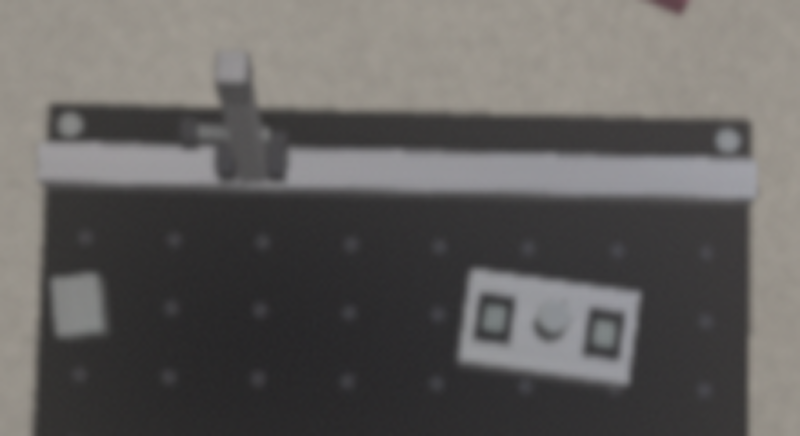

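Close crops: the carrier is the unpainted block with a steel post (cscene (248,110), ctop (550,320)). The stop leaf's light end face is at cscene (212,254) and ctop (233,68), the clamp at ctop (252,160), and the knob on the +y side.

```bash
python3 - <<'E'
from h import *
import pickle
D=pickle.load(open("d0.pkl","rb"));t=D["top"];s=D["scene"]
f=lambda u,v:(155+u/2.8,135+v/2.8); g=lambda u,v:(165+u/3.636,115+v/3.636)
print("leaf end",tri(s,f(212,254),t,g(233,68)))
print("post top",tri(s,f(248,87),t,g(553,314)), onz(t,*g(553,314),.086), onz(s,*f(248,87),.086))
print("clamp y",onz(t,*g(252,165),.045))
for c in [(472,269),(642,290),(629,384),(457,362)]: print("carrier top",onz(t,*g(*c),.044).round(4))
for c in [(190,103),(243,229)]: print("carr sc bot/top",onz(s,*f(*c),.044).round(4))
for c in [(83,93),(50,107),(345,527),(382,515)]: print("fence top corner scene",onz(s,*f(*c),.032).round(4))
for c in [(40,185),(755,199),(756,160),(40,142)]: print("fence top corner top",onz(t,*g(*c),.032).round(4))
st=robot.get_state();print(R.from_rotvec(st["tcp_rot"]).as_matrix().round(3))
E
```

```text
leaf end (array([0.62815295, 0.02004839, 0.13631587]), np.float64(0.00018375043012713128))
post top (array([ 0.52307907, -0.12439096,  0.0823947 ]), np.float64(0.00025873538127456694)) [ 0.52274071 -0.12424195  0.086     ] [ 0.52500388 -0.12080828  0.086     ]
clamp y [0.60272224 0.02033456 0.045     ]
carrier top [ 0.5504 -0.0875  0.044 ]
carrier top [ 0.5394 -0.1705  0.044 ]
carrier top [ 0.4934 -0.1633  0.044 ]
carrier top [ 0.5047 -0.0798  0.044 ]
carr sc bot/top [ 0.5392 -0.1677  0.044 ]
carr sc bot/top [ 0.5655 -0.0603  0.044 ]
fence top corner scene [ 0.5859 -0.2234  0.032 ]
fence top corner scene [ 0.6093 -0.2228  0.032 ]
fence top corner scene [0.6196 0.126  0.032 ]
fence top corner scene [0.6005 0.1301 0.032 ]
fence top corner top [0.5959 0.1271 0.032 ]
fence top corner top [ 0.5863 -0.2288  0.032 ]
fence top corner top [ 0.606  -0.2298  0.032 ]
fence top corner top [0.6177 0.1274 0.032 ]
[[ 0.369 -0.001  0.929]
 [-0.929  0.002  0.369]
 [-0.002 -1.     0.   ]]
```

```bash
cat > st.py <<'E'
from h import *
st=robot.get_state();M=R.from_rotvec(st["tcp_rot"]).as_matrix()
print("clk",round(st["clock"],2),"tcp",st["tcp_pos"].round(4),"q",st["q"].round(2),"F",st["wrist_force"].round(2),"open",round(st["opening"],4))
print("axes x,y,z rows\n",M.T.round(3))
import sys
if len(sys.argv)>1:
    tgt=np.array(eval(sys.argv[1])); print("shift tool cm",(M.T@(tgt-st["tcp_pos"])*100).round(2))
E
python3 -m creep '[{"fingers":0.55,"xyz":[0,0,0],"dr":[0,7.8,0]},{"fingers":0.55,"xyz":[0,0,0],"dr":[0,7.8,0]},{"fingers":0.55,"xyz":[0,0,0],"dr":[0,7.8,0]}]' 30
python3 st.py "(.626,.02,.25)"
```

```text
clock: 0.48
tcp_pos: [0.2304, -0.5805, 0.2306]
tcp_rot: [-1.192, 1.236, -1.234]
wrist_force: [0.8, 0.5, -0.3]
opening: 0.047
clk 0.47 tcp [ 0.2304 -0.5805  0.2306] q [-1.3   0.28 -0.03  1.27  0.    1.88] F [ 0.81  0.5  -0.27] open 0.047
axes x,y,z rows
 [[-0.035 -0.999 -0.001]
 [-0.     0.001 -1.   ]
 [ 0.999 -0.035 -0.   ]]
shift tool cm [-61.4   -1.88  37.43]
```

```bash

python3 -m creep '[{"fingers":0.55,"xyz":[0,0,0],"dr":[0,-10,0]},{"fingers":0.55,"xyz":[0,0,0],"dr":[0,-10,0]},{"fingers":0.55,"xyz":[0,0,0],"dr":[0,-10,0]},{"fingers":0.55,"xyz":[0,0,0],"dr":[0,-10,0]},{"fingers":0.55,"xyz":[0,0,0],"dr":[0,-10,0]},{"fingers":0.55,"xyz":[0,0,0],"dr":[0,-10,0]},{"fingers":0.55,"xyz":[0,0,0],"dr":[0,-10,0]},{"fingers":0.55,"xyz":[0,0,0],"dr":[0,-10,0]},{"fingers":0.55,"xyz":[0,0,0],"dr":[0,-10,0]}]' 30 >/dev/null
python3 -m creep '[{"fingers":0.55,"xyz":[0,0,0],"dr":[0,-10,0]},{"fingers":0.55,"xyz":[0,0,0],"dr":[0,-10,0]},{"fingers":0.55,"xyz":[0,0,0],"dr":[0,-10,0]},{"fingers":0.55,"xyz":[0,0,0],"dr":[0,-10,0]},{"fingers":0.55,"xyz":[0,0,0],"dr":[0,-10,0]},{"fingers":0.55,"xyz":[0,0,0],"dr":[0,-10,0]},{"fingers":0.55,"xyz":[0,0,0],"dr":[0,-10,0]},{"fingers":0.55,"xyz":[0,0,0],"dr":[0,-10,0]},{"fingers":0.55,"xyz":[0,0,0],"dr":[0,-9.6,0]}]' 30 >/dev/null
python3 st.py "(.626,.02,.22)"
```

```text
clk 2.73 tcp [ 0.2304 -0.5805  0.2306] q [-1.3   0.28 -0.03  1.27 -0.   -1.26] F [ 0.17 -0.66  0.64] open 0.047
axes x,y,z rows
 [[ 0.032  0.999  0.001]
 [-0.     0.001 -1.   ]
 [-0.999  0.032  0.   ]]
shift tool cm [ 61.28   1.12 -37.62]
```

```bash

python3 -m creep '[{"fingers":0.55,"xyz":[5.1,0,-3.13],"dr":[0,0,0]},{"fingers":0.55,"xyz":[5.1,0,-3.13],"dr":[0,0,0]},{"fingers":0.55,"xyz":[5.1,0,-3.13],"dr":[0,0,0]},{"fingers":0.55,"xyz":[5.1,0,-3.13],"dr":[0,0,0]},{"fingers":0.55,"xyz":[5.1,0,-3.13],"dr":[0,0,0]},{"fingers":0.55,"xyz":[5.1,0,-3.13],"dr":[0,0,0]},{"fingers":0.55,"xyz":[5.1,0,-3.13],"dr":[0,0,0]},{"fingers":0.55,"xyz":[5.1,0,-3.13],"dr":[0,0,0]},{"fingers":0.55,"xyz":[5.1,0,-3.13],"dr":[0,0,0]},{"fingers":0.55,"xyz":[5.1,0,-3.13],"dr":[0,0,0]},{"fingers":0.55,"xyz":[5.1,0,-3.13],"dr":[0,0,0]},{"fingers":0.55,"xyz":[5.1,0,-3.13],"dr":[0,0,0]}]' 30
python3 st.py "(.626,.02,.112)"
python3 - <<'E'
from h import *
for n in("scene","top"):
    c=cap(n)
    print(n,proj(c,[.626,.020,.1306]).round(1),proj(c,robot.get_state()["tcp_pos"]).round(1))
    if n=="scene": save(c,"s1.png",(150,80,400,340),2.3)
E
```

```text
clock: 4.22
tcp_pos: [0.6294, 0.0183, 0.2308]
tcp_rot: [-1.226, -1.181, 1.182]
wrist_force: [0.3, -1.1, 0.5]
opening: 0.0473
clk 4.22 tcp [0.6294 0.0183 0.2308] q [-0.07  0.29 -0.02  1.27 -0.   -0.04] F [ 0.28 -1.1   0.49] open 0.0473
axes x,y,z rows
 [[ 0.037  0.999 -0.   ]
 [-0.001 -0.    -1.   ]
 [-0.999  0.037  0.001]]
shift tool cm [ 0.15 11.88  0.34]
scene [232.3 227.9] [226.  176.8]
top [229.5 135.8] [221.4 115.3]
```

View pics/s1.png

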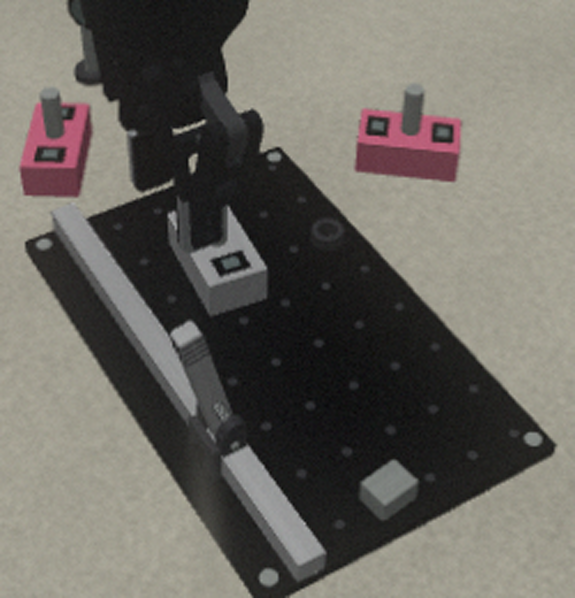

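The picture shows the gripper above the leaf with fingertips at (145,185) and (208,240) straddling the line to the leaf grooves at (192,347). Descend and pinch.

```bash

python3 -m creep '[{"fingers":0.55,"xyz":[0.15,4,0.3],"dr":[0,0,0]},{"fingers":0.55,"xyz":[0,4,0],"dr":[0,0,0]},{"fingers":0.55,"xyz":[0,3,0],"dr":[0,0,0]},{"fingers":0.55,"xyz":[0,0.9,0],"dr":[0,0,0]},{"fingers":0.55,"xyz":[0,0,0],"dr":[0,0,0]}]' 30
python3 -m creep '[{"fingers":0,"xyz":[0,0,0],"dr":[0,0,0]},{"fingers":0,"xyz":[0,0,0],"dr":[0,0,0]},{"fingers":0,"xyz":[0,0,0],"dr":[0,0,0]},{"fingers":0,"xyz":[0,0,0],"dr":[0,0,0]},{"fingers":0,"xyz":[0,0,0],"dr":[0,0,0]}]' 30
python3 st.py
```

```text
clock: 4.95
tcp_pos: [0.6254, 0.0177, 0.112]
tcp_rot: [-1.226, -1.18, 1.182]
wrist_force: [0.0, 0.3, 0.9]
opening: 0.0472
clock: 5.58
tcp_pos: [0.6275, 0.0202, 0.1144]
tcp_rot: [-1.226, -1.188, 1.178]
wrist_force: [0.4, 6.6, 2.8]
opening: 0.0134
clk 5.58 tcp [0.6275 0.0202 0.1144] q [-0.07  0.36 -0.17  1.04  0.   -0.04] F [0.37 6.56 2.75] open 0.0134
axes x,y,z rows
 [[ 0.036  0.999  0.004]
 [ 0.004  0.004 -1.   ]
 [-0.999  0.036 -0.004]]
```

```bash

python3 -m creep '[{"fingers":0,"xyz":[0.25,-0.23,1.43],"dr":[0,0,0]},{"fingers":0,"xyz":[0,0,1.44],"dr":[0,0,0]},{"fingers":0,"xyz":[0,0.2,1.43],"dr":[0,0,0]},{"fingers":0,"xyz":[0,0.42,1.38],"dr":[0,0,0]},{"fingers":0,"xyz":[0,0.62,1.31],"dr":[0,0,0]},{"fingers":0,"xyz":[0,0.8,1.2],"dr":[0,0,0]}]'
python3 st.py
```

```text
clock: 6.32
tcp_pos: [0.5437, 0.0232, 0.0946]
tcp_rot: [-1.229, -1.182, 1.181]
wrist_force: [3.8, -3.7, 1.9]
opening: 0.0132
clk 6.33 tcp [0.5437 0.0232 0.0946] q [-0.08  0.24 -0.38  0.95 -0.   -0.04] F [ 3.82 -3.66  1.93] open 0.0132
axes x,y,z rows
 [[ 0.038  0.999 -0.001]
 [ 0.001 -0.001 -1.   ]
 [-0.999  0.038 -0.001]]
```

```bash

python3 -m creep '[{"fingers":0,"xyz":[-0.12,0.98,1.06],"dr":[0,0,0]},{"fingers":0,"xyz":[0,1.12,0.9],"dr":[0,0,0]},{"fingers":0,"xyz":[0,1.25,0.73],"dr":[0,0,0]},{"fingers":0,"xyz":[0,1.34,0.53],"dr":[0,0,0]},{"fingers":0,"xyz":[0,1.41,0.32],"dr":[0,0,0]},{"fingers":0,"xyz":[0,1.44,0.11],"dr":[0,0,0]},{"fingers":0,"xyz":[0,0,0],"dr":[0,0,0]}]'
python3 st.py
```

```text
clock: 7.2
tcp_pos: [0.5062, 0.0242, 0.017]
tcp_rot: [-1.224, -1.18, 1.183]
wrist_force: [-0.9, 1.6, 0.4]
opening: 0.0134
clk 7.2 tcp [0.5062 0.0242 0.017 ] q [-0.08  0.29 -0.52  0.76  0.   -0.04] F [-0.87  1.55  0.39] open 0.0134
axes x,y,z rows
 [[ 0.037  0.999  0.001]
 [-0.003  0.001 -1.   ]
 [-0.999  0.037  0.003]]
```

```bash

python3 -m creep '[{"fingers":0,"xyz":[0,0.2,0],"dr":[0,0,0]},{"fingers":0,"xyz":[0,0.1,0],"dr":[0,0,0]},{"fingers":0,"xyz":[0,0,0],"dr":[0,0,0]}]'
python3 st.py
python3 - <<'E'
from h import *
c=cap("scene"); save(c,"s2.png",(190,130,400,320),3.5)
for d in (0,.05,.093,.105): print(d,((proj(c,[.605-d,.0205+.0287*d,.048])-[190,130])*3.5).round(0))
E
```

```text
clock: 7.58
tcp_pos: [0.5063, 0.0242, 0.0155]
tcp_rot: [-1.224, -1.18, 1.182]
wrist_force: [-4.6, 2.4, 1.5]
opening: 0.013
clk 7.58 tcp [0.5063 0.0242 0.0155] q [-0.08  0.29 -0.52  0.76  0.   -0.04] F [-4.61  2.42  1.52] open 0.013
axes x,y,z rows
 [[ 0.037  0.999  0.001]
 [-0.002  0.001 -1.   ]
 [-0.999  0.037  0.002]]
0 [199. 455.]
0.05 [301. 408.]
0.093 [385. 369.]
0.105 [408. 359.]
```

View pics/s2.png

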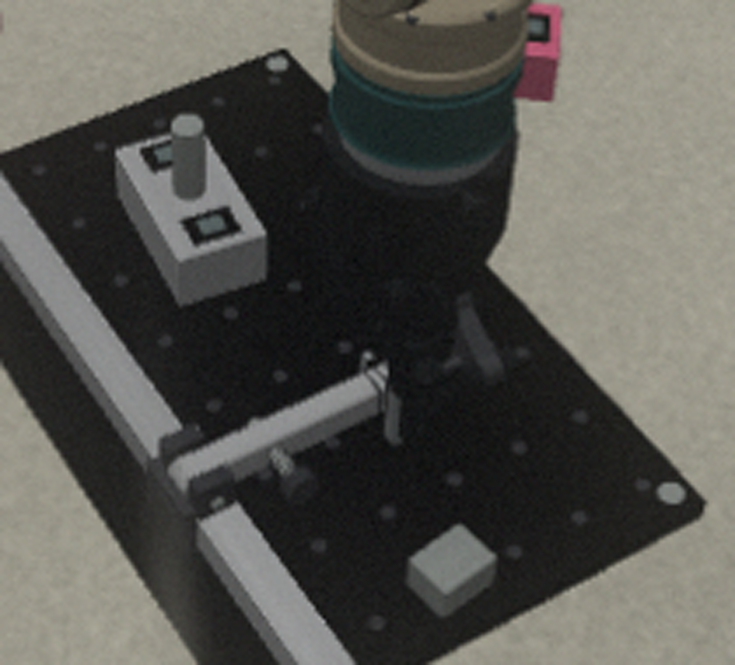

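The picture shows the leaf lying along (175,465)→(385,375), as predicted for fully down; the fingers pinch its end. I'll release it and confirm by tapping from above with shut fingers.

```bash

python3 -m creep '[{"fingers":0.5,"xyz":[0,0,0],"dr":[0,0,0]},{"fingers":0.5,"xyz":[0,0,0],"dr":[0,0,0]},{"fingers":0.5,"xyz":[0,-3,0],"dr":[0,0,0]},{"fingers":0,"xyz":[0,-3,0],"dr":[0,0,0]},{"fingers":0,"xyz":[0,0,-0.5],"dr":[0,0,0]},{"fingers":0,"xyz":[0,0,0],"dr":[0,0,0]},{"fingers":0,"xyz":[0,0,0],"dr":[0,0,0]}]'
python3 st.py "(.512,.0235,.048)"
```

```text
clock: 8.5
tcp_pos: [0.5116, 0.0236, 0.0746]
tcp_rot: [-1.225, -1.18, 1.183]
wrist_force: [-0.1, 0.2, 0.1]
opening: 0.0001
clk 8.5 tcp [0.5116 0.0236 0.0746] q [-0.08  0.22 -0.46  0.89 -0.   -0.04] F [-0.12  0.16  0.06] open 0.0001
axes x,y,z rows
 [[ 0.038  0.999 -0.   ]
 [-0.002 -0.    -1.   ]
 [-0.999  0.038  0.002]]
shift tool cm [-0.01  2.66 -0.04]
```

```bash

python3 -m creep '[{"fingers":0,"xyz":[0,1.5,0],"dr":[0,0,0]},{"fingers":0,"xyz":[0,0.8,0],"dr":[0,0,0]},{"fingers":0,"xyz":[0,0.35,0],"dr":[0,0,0]},{"fingers":0,"xyz":[0,0,0],"dr":[0,0,0]}]'
python3 -m creep '[{"fingers":0,"xyz":[0,0.3,0],"dr":[0,0,0]},{"fingers":0,"xyz":[0,0,0],"dr":[0,0,0]}]'
```

```text
clock: 9.0
tcp_pos: [0.5123, 0.0237, 0.0488]
tcp_rot: [-1.226, -1.181, 1.182]
wrist_force: [0.5, -0.3, -0.9]
opening: -0.0
clock: 9.25
tcp_pos: [0.5132, 0.0237, 0.0478]
tcp_rot: [-1.227, -1.182, 1.181]
wrist_force: [-3.7, 0.8, 10.0]
opening: -0.0004
```

```bash

python3 -m creep '[{"fingers":0,"xyz":[0,-5,0],"dr":[0,0,0]},{"fingers":0.5,"xyz":[0,-5,0],"dr":[0,9.55,0]},{"fingers":0.5,"xyz":[0,0,0],"dr":[0,9.55,0]},{"fingers":0.5,"xyz":[0,0,0],"dr":[0,9.55,0]},{"fingers":0.5,"xyz":[0,0,0],"dr":[0,9.55,0]},{"fingers":0.5,"xyz":[0,0,0],"dr":[0,9.55,0]},{"fingers":0.5,"xyz":[0,0,0],"dr":[0,9.55,0]},{"fingers":0.5,"xyz":[0,0,0],"dr":[0,9.55,0]},{"fingers":0.5,"xyz":[0,0,0],"dr":[0,9.55,0]},{"fingers":0.5,"xyz":[0,0,0],"dr":[0,9.55,0]},{"fingers":0.5,"xyz":[0,0,0],"dr":[0,9.55,0]}]'
python3 st.py "(.5225,-.125,.12)"
```

```text
clock: 10.62
tcp_pos: [0.5129, 0.0237, 0.1464]
tcp_rot: [-1.568, 0.109, -0.11]
wrist_force: [0.2, 0.2, 0.1]
opening: 0.0425
clk 10.62 tcp [0.5129 0.0237 0.1464] q [-0.08  0.14 -0.38  1.05  0.    1.63] F [0.22 0.21 0.15] open 0.0425
axes x,y,z rows
 [[ 0.99  -0.139  0.001]
 [ 0.001 -0.    -1.   ]
 [ 0.139  0.99   0.   ]]
shift tool cm [  3.01   2.64 -14.59]
```

```bash

python3 -m creep '[{"fingers":0.5,"xyz":[1,0,-4.8],"dr":[0,0,0]},{"fingers":0.5,"xyz":[1,0,-4.9],"dr":[0,0,0]},{"fingers":0.5,"xyz":[1,0,-4.9],"dr":[0,0,0]},{"fingers":0.5,"xyz":[0,2,0],"dr":[0,0,0]},{"fingers":0.5,"xyz":[0,0,0],"dr":[0,0,0]}]'
python3 st.py "(.5225,-.125,.052)"
python3 - <<'E'
from h import *
c=cap("scene"); save(c,"s3.png",(190,100,330,240),4)
print((proj(c,robot.get_state()["tcp_pos"])-[190,100])*4, (proj(c,[.5225,-.125,.086])-[190,100])*4)
E
```

```text
clock: 11.25
tcp_pos: [0.5216, -0.1251, 0.125]
tcp_rot: [-1.567, 0.108, -0.103]
wrist_force: [-1.3, 0.6, 0.6]
opening: 0.0428
clk 11.25 tcp [ 0.5216 -0.1251  0.125 ] q [-0.36  0.2  -0.36  1.01  0.    1.35] F [-1.34  0.58  0.57] open 0.0428
axes x,y,z rows
 [[ 0.991 -0.134 -0.003]
 [-0.003  0.001 -1.   ]
 [ 0.134  0.991  0.001]]
shift tool cm [0.11 7.3  0.02]
[213.51330219 180.57170114] [214.27162385 256.25860208]
```

View pics/s3.png

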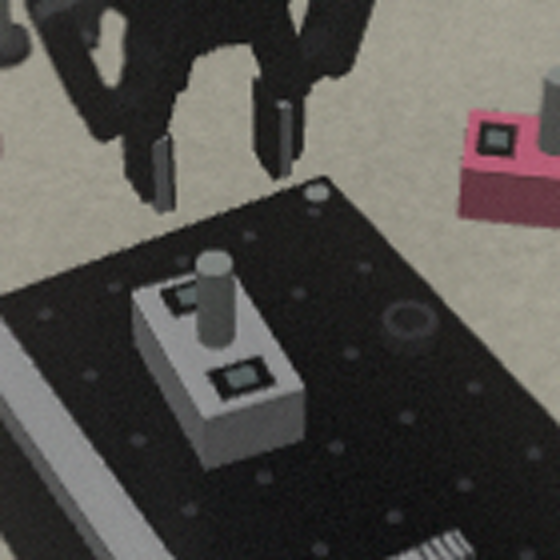

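The fingertips at (165,212) and (285,178) straddle the post, whose top is at (216,258) and was predicted at (214,256). Descend.

```bash

python3 -m creep '[{"fingers":0.5,"xyz":[0,3,0],"dr":[0,0,0]},{"fingers":0.5,"xyz":[0,3,0],"dr":[0,0,0]},{"fingers":0.5,"xyz":[0,1.2,0],"dr":[0,0,0]},{"fingers":0.5,"xyz":[0,0,0],"dr":[0,0,0]}]'
python3 -m creep '[{"fingers":0.1,"xyz":[0,0,0],"dr":[0,0,0]},{"fingers":0,"xyz":[0,0,0],"dr":[0,0,0]},{"fingers":0,"xyz":[0,0,0],"dr":[0,0,0]},{"fingers":0,"xyz":[0,0,0],"dr":[0,0,0]}]' 20
python3 st.py
```

```text
clock: 11.8
tcp_pos: [0.5226, -0.1244, 0.0542]
tcp_rot: [-1.568, 0.105, -0.103]
wrist_force: [0.7, 0.1, 0.3]
opening: 0.0426
clock: 12.3
tcp_pos: [0.5241, -0.1253, 0.0556]
tcp_rot: [-1.569, 0.103, -0.107]
wrist_force: [0.1, 0.5, 5.6]
opening: 0.0155
clk 12.3 tcp [ 0.5241 -0.1253  0.0556] q [-0.35  0.28 -0.43  0.86  0.    1.35] F [0.13 0.48 5.59] open 0.0155
axes x,y,z rows
 [[ 0.991 -0.133  0.002]
 [ 0.002 -0.    -1.   ]
 [ 0.133  0.991 -0.   ]]
```

```bash

python3 -m creep '[{"fingers":0,"xyz":[0,-0.15,0],"dr":[0,0,0]},{"fingers":0,"xyz":[0,0,0],"dr":[0,-3,0]},{"fingers":0,"xyz":[0,0,0],"dr":[0,-3,0]},{"fingers":0,"xyz":[0,0,0],"dr":[0,0,0]}]' 20
python3 st.py
python3 - <<'E'
from h import *
t=cap("top");g=cv2.cvtColor(t["frame"],cv2.COLOR_RGB2GRAY)
s=cap("scene"); save(s,"s4.png",(190,100,350,260),4)
E
```

```text
clock: 12.8
tcp_pos: [0.5228, -0.1251, 0.0557]
tcp_rot: [-1.571, 0.023, -0.023]
wrist_force: [-0.0, -0.4, 0.4]
opening: 0.0152
clk 12.8 tcp [ 0.5228 -0.1251  0.0557] q [-0.36  0.28 -0.43  0.86 -0.    1.25] F [-0.05 -0.43  0.36] open 0.0152
axes x,y,z rows
 [[ 1.   -0.03 -0.  ]
 [-0.   -0.   -1.  ]
 [ 0.03  1.   -0.  ]]
```

View pics/s4.png

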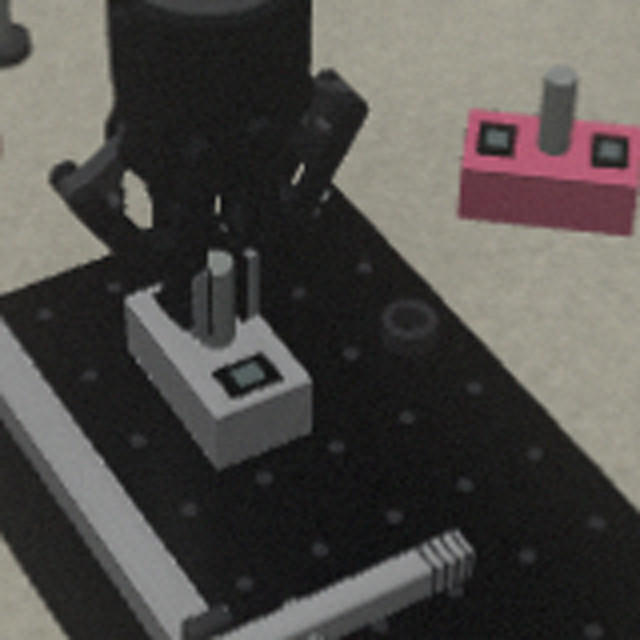

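The picture shows the carrier held by its post and turned parallel to the fence. The leaf is down, with its grooves at (450,560). Approach the fence.

```bash

python3 -m creep '[{"fingers":0,"xyz":[0.8,0,0],"dr":[0,0,0]},{"fingers":0,"xyz":[1,0,0],"dr":[0,0,0]},{"fingers":0,"xyz":[1,0,0],"dr":[0,0,0]},{"fingers":0,"xyz":[0.8,0,0],"dr":[0,0,0]},{"fingers":0,"xyz":[0.3,0,0],"dr":[0,0,0]},{"fingers":0,"xyz":[0,0,0],"dr":[0,0,0]}]'
python3 -m creep '[{"fingers":0,"xyz":[0.1,0,0],"dr":[0,0,0]},{"fingers":0,"xyz":[0.1,0,0],"dr":[0,0,0]}]'
```

```text
clock: 13.65
tcp_pos: [0.5626, -0.1261, 0.0557]
tcp_rot: [-1.571, 0.022, -0.023]
wrist_force: [0.7, -0.4, -1.2]
opening: 0.0152
clock: 13.9
tcp_pos: [0.5633, -0.1261, 0.0557]
tcp_rot: [-1.571, 0.023, -0.022]
wrist_force: [-0.7, -0.4, -0.0]
opening: 0.0152
```

```bash

python3 -m creep '[{"fingers":0,"xyz":[0.1,0,0],"dr":[0,0,0]},{"fingers":0,"xyz":[0.1,0,0],"dr":[0,0,0]}]'
python3 -m creep '[{"fingers":0,"xyz":[0.1,0,0],"dr":[0,0,0]},{"fingers":0,"xyz":[0,0,0],"dr":[0,0,0]}]'
python3 st.py
```

```text
clock: 14.15
tcp_pos: [0.5657, -0.1262, 0.0557]
tcp_rot: [-1.571, 0.023, -0.022]
wrist_force: [0.1, 0.9, -1.4]
opening: 0.0153
clock: 14.4
tcp_pos: [0.5671, -0.1262, 0.0557]
tcp_rot: [-1.571, 0.022, -0.023]
wrist_force: [-0.2, 0.0, -2.3]
opening: 0.0154
clk 14.4 tcp [ 0.5671 -0.1262  0.0557] q [-0.33  0.35 -0.33  0.89  0.    1.27] F [-0.17  0.01 -2.25] open 0.0154
axes x,y,z rows
 [[ 1.    -0.029  0.   ]
 [ 0.     0.    -1.   ]
 [ 0.029  1.     0.   ]]
```

```bash

python3 -m creep '[{"fingers":0,"xyz":[0.1,0.05,0],"dr":[0,0,0]},{"fingers":0,"xyz":[0,0,0],"dr":[0,0,0]}]'
python3 -m creep '[{"fingers":0,"xyz":[0.1,0,0],"dr":[0,0,0]},{"fingers":0,"xyz":[0,0,0],"dr":[0,0,0]}]'
python3 -m creep '[{"fingers":0,"xyz":[0.05,0,0],"dr":[0,0,0]},{"fingers":0,"xyz":[0,0,0],"dr":[0,0,0]}]'
python3 st.py
```

```text
clock: 14.65
tcp_pos: [0.568, -0.1264, 0.0557]
tcp_rot: [-1.571, 0.023, -0.023]
wrist_force: [-2.2, 0.1, 2.4]
opening: 0.0152
clock: 14.9
tcp_pos: [0.5683, -0.1265, 0.0557]
tcp_rot: [-1.571, 0.024, -0.022]
wrist_force: [-5.4, -1.0, 4.7]
opening: 0.0151
clock: 15.15
tcp_pos: [0.5683, -0.1265, 0.0557]
tcp_rot: [-1.571, 0.024, -0.021]
wrist_force: [-5.0, -0.5, 6.8]
opening: 0.0151
clk 15.15 tcp [ 0.5683 -0.1265  0.0557] q [-0.33  0.35 -0.33  0.9  -0.    1.27] F [-4.99 -0.51  6.84] open 0.0151
axes x,y,z rows
 [[ 1.    -0.029 -0.002]
 [-0.002 -0.001 -1.   ]
 [ 0.029  1.    -0.001]]
```

```bash

python3 -m creep '[{"fingers":0,"xyz":[-0.06,-0.1,0],"dr":[0,0,0]},{"fingers":0,"xyz":[0,0,0],"dr":[0,0,0]}]'
python3 -m creep '[{"fingers":0,"xyz":[0,0,0.5],"dr":[0,0,0]},{"fingers":0,"xyz":[0,0,0.8],"dr":[0,0,0]},{"fingers":0,"xyz":[0,0,0.8],"dr":[0,0,0]},{"fingers":0,"xyz":[0,0,0.5],"dr":[0,0,0]}]'
python3 st.py
```

```text
clock: 15.4
tcp_pos: [0.5682, -0.1262, 0.0558]
tcp_rot: [-1.57, 0.024, -0.022]
wrist_force: [-2.9, 0.3, -1.0]
opening: 0.0152
clock: 15.9
tcp_pos: [0.5692, -0.0993, 0.0559]
tcp_rot: [-1.57, 0.023, -0.021]
wrist_force: [-2.5, -0.1, -3.8]
opening: 0.0151
clk 15.9 tcp [ 0.5692 -0.0993  0.0559] q [-0.28  0.34 -0.34  0.89  0.    1.31] F [-2.49 -0.12 -3.79] open 0.0151
axes x,y,z rows
 [[ 1.    -0.028 -0.001]
 [-0.001  0.001 -1.   ]
 [ 0.028  1.     0.001]]
```

```bash

python3 -m creep '[{"fingers":0,"xyz":[0.02,0.07,0.5],"dr":[0,0,0]},{"fingers":0,"xyz":[0,0,0.8],"dr":[0,0,0]},{"fingers":0,"xyz":[0,0,0.8],"dr":[0,0,0]},{"fingers":0,"xyz":[0,0,0.5],"dr":[0,0,0]},{"fingers":0,"xyz":[0,0,0],"dr":[0,0,0]}]'
python3 -m creep '[{"fingers":0,"xyz":[0,0,0.5],"dr":[0,0,0]},{"fingers":0,"xyz":[0,0,0.6],"dr":[0,0,0]},{"fingers":0,"xyz":[0,0,0.4],"dr":[0,0,0]},{"fingers":0,"xyz":[0,0,0],"dr":[0,0,0]}]'
python3 st.py
python3 - <<'E'
from h import *
c=cap("scene"); save(c,"s5.png",(190,120,350,280),4)
E
```

```text
clock: 16.52
tcp_pos: [0.5702, -0.0735, 0.0558]
tcp_rot: [-1.57, 0.023, -0.022]
wrist_force: [-5.1, 0.9, 1.9]
opening: 0.0153
clock: 17.02
tcp_pos: [0.5706, -0.0593, 0.0558]
tcp_rot: [-1.571, 0.023, -0.022]
wrist_force: [-4.6, -1.6, 1.8]
opening: 0.0154
clk 17.02 tcp [ 0.5706 -0.0593  0.0558] q [-0.22  0.34 -0.35  0.89 -0.    1.38] F [-4.61 -1.61  1.83] open 0.0154
axes x,y,z rows
 [[ 1.    -0.029 -0.001]
 [-0.001 -0.    -1.   ]
 [ 0.029  1.    -0.   ]]
```

View pics/s5.png

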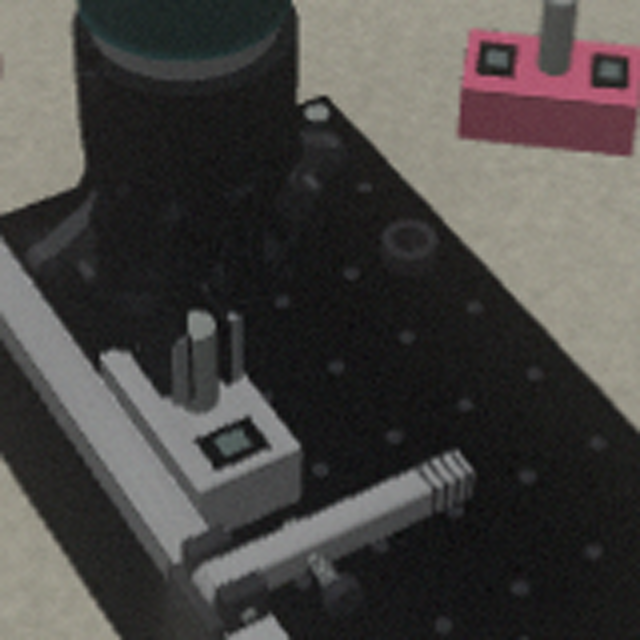

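The carrier lies parallel and flush to the fence, its end at (245,520) close to the leaf. Creep on in small steps.

```bash

python3 -m creep '[{"fingers":0,"xyz":[-0.03,0,0.2],"dr":[0,0,0]},{"fingers":0,"xyz":[0,0,0.2],"dr":[0,0,0]},{"fingers":0,"xyz":[0,0,0.2],"dr":[0,0,0]},{"fingers":0,"xyz":[0,0,0.1],"dr":[0,0,0]},{"fingers":0,"xyz":[0,0,0],"dr":[0,0,0]}]'
python3 -m creep '[{"fingers":0,"xyz":[0,0,0.15],"dr":[0,0,0]},{"fingers":0,"xyz":[0,0,0.15],"dr":[0,0,0]},{"fingers":0,"xyz":[0,0,0],"dr":[0,0,0]}]'
```

```text
clock: 17.7
tcp_pos: [0.5708, -0.0526, 0.0558]
tcp_rot: [-1.571, 0.023, -0.023]
wrist_force: [-5.0, -2.6, 1.4]
opening: 0.0149
clock: 18.08
tcp_pos: [0.5709, -0.0496, 0.0558]
tcp_rot: [-1.571, 0.023, -0.023]
wrist_force: [-4.7, -1.4, 0.7]
opening: 0.0153
```

```bash

python3 -m creep '[{"fingers":0,"xyz":[0,0,0.1],"dr":[0,0,0]},{"fingers":0,"xyz":[0,0,0.1],"dr":[0,0,0]},{"fingers":0,"xyz":[0,0,0],"dr":[0,0,0]}]'
```

```text
clock: 18.45
tcp_pos: [0.5709, -0.0476, 0.0557]
tcp_rot: [-1.571, 0.023, -0.023]
wrist_force: [-4.3, -2.1, 0.9]
opening: 0.0153
```

```bash

python3 -m creep '[{"fingers":0,"xyz":[0,0,0.1],"dr":[0,0,0]},{"fingers":0,"xyz":[0,0,0.1],"dr":[0,0,0]},{"fingers":0,"xyz":[0,0,0],"dr":[0,0,0]}]'
```

```text
clock: 18.82
tcp_pos: [0.571, -0.0456, 0.0558]
tcp_rot: [-1.571, 0.023, -0.023]
wrist_force: [-5.2, -0.8, 1.1]
opening: 0.0149
```

```bash

python3 -m creep '[{"fingers":0,"xyz":[0,0,0.1],"dr":[0,0,0]},{"fingers":0,"xyz":[0,0,0.1],"dr":[0,0,0]},{"fingers":0,"xyz":[0,0,0],"dr":[0,0,0]}]'
```

```text
clock: 19.2
tcp_pos: [0.5711, -0.0436, 0.0558]
tcp_rot: [-1.571, 0.023, -0.023]
wrist_force: [-5.0, -1.6, 1.4]
opening: 0.0151
```

```bash

python3 -m creep '[{"fingers":0,"xyz":[0,0,0.1],"dr":[0,0,0]},{"fingers":0,"xyz":[0,0,0],"dr":[0,0,0]}]'
```

```text
clock: 19.45
tcp_pos: [0.5711, -0.0427, 0.0558]
tcp_rot: [-1.571, 0.023, -0.023]
wrist_force: [-5.0, -3.1, 0.2]
opening: 0.0149
```

```bash

python3 -m creep '[{"fingers":0,"xyz":[0,0,0.1],"dr":[0,0,0]},{"fingers":0,"xyz":[0,0,0],"dr":[0,0,0]}]'
```

```text
clock: 19.7
tcp_pos: [0.5712, -0.0417, 0.0558]
tcp_rot: [-1.571, 0.023, -0.023]
wrist_force: [-4.7, -2.1, 1.3]
opening: 0.0153
```

```bash

python3 -m creep '[{"fingers":0,"xyz":[-0.02,0,0.05],"dr":[0,0,0]},{"fingers":0,"xyz":[0,0,0],"dr":[0,0,0]}]'
```

```text
clock: 19.95
tcp_pos: [0.5712, -0.0411, 0.0558]
tcp_rot: [-1.571, 0.023, -0.023]
wrist_force: [-4.0, -2.8, 0.9]
opening: 0.0151
```

```bash

python3 -m creep '[{"fingers":0,"xyz":[0,0,0.1],"dr":[0,0,0]},{"fingers":0,"xyz":[0,0,0],"dr":[0,0,0]}]'
```

```text
clock: 20.2
tcp_pos: [0.5712, -0.0399, 0.0557]
tcp_rot: [-1.571, 0.022, -0.023]
wrist_force: [-3.3, -2.2, 1.0]
opening: 0.0156
```

```bash

python3 -m creep '[{"fingers":0,"xyz":[0,0,0.1],"dr":[0,0,0]},{"fingers":0,"xyz":[0,0,0],"dr":[0,0,0]}]'
```

```text
clock: 20.45
tcp_pos: [0.5712, -0.0388, 0.0558]
tcp_rot: [-1.571, 0.022, -0.023]
wrist_force: [-3.6, -2.1, 1.7]
opening: 0.0155
```

```bash

python3 -m creep '[{"fingers":0,"xyz":[0,0,0.1],"dr":[0,0,0]},{"fingers":0,"xyz":[0,0,0],"dr":[0,0,0]}]'
```

```text
clock: 20.7
tcp_pos: [0.5712, -0.0379, 0.0557]
tcp_rot: [-1.571, 0.022, -0.023]
wrist_force: [-5.3, -3.2, 2.3]
opening: 0.0152
```

```bash

python3 -m creep '[{"fingers":0,"xyz":[-0.02,0,0.1],"dr":[0,0,0]},{"fingers":0,"xyz":[0,0,0],"dr":[0,0,0]}]'
```

```text
clock: 20.95
tcp_pos: [0.5712, -0.0367, 0.0557]
tcp_rot: [-1.571, 0.022, -0.023]
wrist_force: [-3.5, -2.2, 1.3]
opening: 0.015
```

```bash

python3 -m creep '[{"fingers":0,"xyz":[0,0,0.1],"dr":[0,0,0]},{"fingers":0,"xyz":[0,0,0],"dr":[0,0,0]}]'
```

```text
clock: 21.2
tcp_pos: [0.5712, -0.0358, 0.0557]
tcp_rot: [-1.571, 0.022, -0.023]
wrist_force: [-3.3, -2.1, 1.6]
opening: 0.0149
```

```bash

python3 -m creep '[{"fingers":0,"xyz":[0,0,0.05],"dr":[0,0,0]},{"fingers":0,"xyz":[0,0,0],"dr":[0,0,0]}]'
```

```text
clock: 21.45
tcp_pos: [0.5712, -0.0353, 0.0557]
tcp_rot: [-1.571, 0.022, -0.023]
wrist_force: [-3.7, -3.1, 1.7]
opening: 0.0152
```

```bash

python3 -m creep '[{"fingers":0,"xyz":[0,0,0.1],"dr":[0,0,0]},{"fingers":0,"xyz":[0,0,0],"dr":[0,0,0]}]'
```

```text
clock: 21.7
tcp_pos: [0.5712, -0.0343, 0.0557]
tcp_rot: [-1.571, 0.022, -0.023]
wrist_force: [-2.8, -2.3, 2.0]
opening: 0.0152
```

```bash

python3 -m creep '[{"fingers":0,"xyz":[0,0,0.1],"dr":[0,0,0]},{"fingers":0,"xyz":[0,0,0],"dr":[0,0,0]}]'
```

```text
clock: 21.95
tcp_pos: [0.5712, -0.0332, 0.0557]
tcp_rot: [-1.571, 0.022, -0.023]
wrist_force: [-3.6, -2.1, 2.8]
opening: 0.0152
```

```bash

python3 -m creep '[{"fingers":0,"xyz":[0,0,0.05],"dr":[0,0,0]},{"fingers":0,"xyz":[0,0,0],"dr":[0,0,0]}]'; python3 - <<'E'
from h import *
c=cap("scene"); save(c,"s6.png",(200,180,320,280),6)
E
```

```text
clock: 22.2
tcp_pos: [0.5712, -0.0328, 0.0557]
tcp_rot: [-1.571, 0.022, -0.023]
wrist_force: [-2.5, -2.8, 2.1]
opening: 0.0153
```

View pics/s6.png

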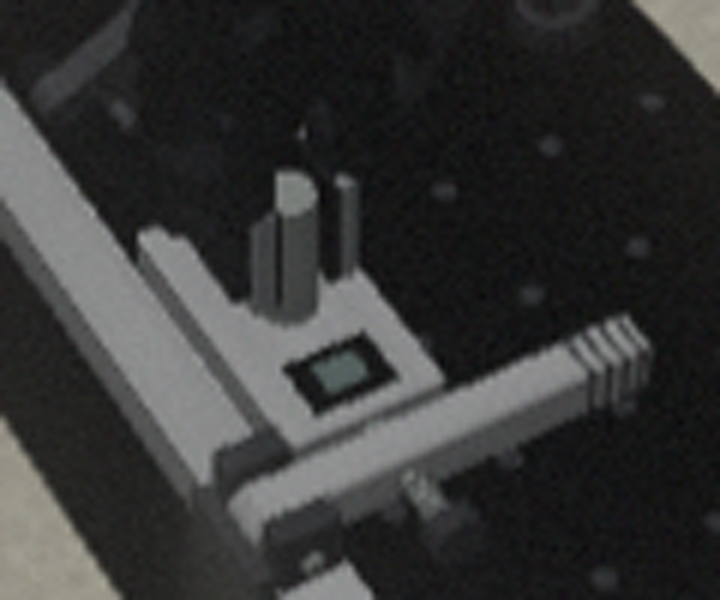

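The carrier is flush along the fence and its end is almost at the leaf (290,440). A few mm remain.

```bash

python3 -m creep '[{"fingers":0,"xyz":[0.02,0,0.1],"dr":[0,0,0]},{"fingers":0,"xyz":[0,0,0],"dr":[0,0,0]}]'
```

```text
clock: 22.5
tcp_pos: [0.5713, -0.0319, 0.0557]
tcp_rot: [-1.571, 0.023, -0.023]
wrist_force: [-4.6, -2.3, 4.2]
opening: 0.0154
```

```bash

python3 -m creep '[{"fingers":0,"xyz":[0,0,0.1],"dr":[0,0,0]},{"fingers":0,"xyz":[0,0,0],"dr":[0,0,0]}]'
```

```text
clock: 22.75
tcp_pos: [0.5713, -0.0312, 0.0557]
tcp_rot: [-1.572, 0.023, -0.023]
wrist_force: [-3.5, -4.0, 3.6]
opening: 0.015
```

```bash

python3 -m creep '[{"fingers":0,"xyz":[0,0,0.05],"dr":[0,0,0]},{"fingers":0,"xyz":[0,0,0],"dr":[0,0,0]}]'
```

```text
clock: 23.0
tcp_pos: [0.5712, -0.0312, 0.0557]
tcp_rot: [-1.573, 0.023, -0.023]
wrist_force: [-2.9, -5.0, 3.7]
opening: 0.0151
```

```bash

python3 -m creep '[{"fingers":0,"xyz":[0,-0.04,0.06],"dr":[0,0,0]},{"fingers":0,"xyz":[0,0,0],"dr":[0,0,0]}]'
```

```text
clock: 23.25
tcp_pos: [0.5713, -0.0311, 0.0558]
tcp_rot: [-1.574, 0.023, -0.023]
wrist_force: [-2.9, -6.1, 2.7]
opening: 0.015
```

```bash

python3 -m creep '[{"fingers":0,"xyz":[0,0,0],"dr":[0,0,0]},{"fingers":0,"xyz":[0,0,0],"dr":[0,0,0]}]'
```

```text
clock: 23.5
tcp_pos: [0.5713, -0.0311, 0.0558]
tcp_rot: [-1.574, 0.023, -0.023]
wrist_force: [-2.9, -6.5, 2.0]
opening: 0.0152
```

```bash

python3 -m creep '[{"fingers":0,"xyz":[0,0,0.04],"dr":[0,0,0]},{"fingers":0,"xyz":[0,0,0],"dr":[0,0,0]},{"fingers":0,"xyz":[0,0,0],"dr":[0,0,0]},{"fingers":0,"xyz":[0,0,0],"dr":[0,0,0]},{"fingers":0,"xyz":[0,0,0],"dr":[0,0,0]},{"fingers":0,"xyz":[0,0,0],"dr":[0,0,0]}]'
python3 st.py
```

```text
clock: 24.25
tcp_pos: [0.5713, -0.031, 0.0559]
tcp_rot: [-1.575, 0.024, -0.023]
wrist_force: [-2.7, -6.8, 1.9]
opening: 0.0153
clk 24.25 tcp [ 0.5713 -0.031   0.0559] q [-0.17  0.33 -0.35  0.89 -0.    1.44] F [-2.72 -6.76  1.91] open 0.0153
axes x,y,z rows
 [[ 1.    -0.03  -0.   ]
 [-0.    -0.004 -1.   ]
 [ 0.03   1.    -0.004]]
```

```bash

python3 -m creep '[{"fingers":0,"xyz":[-0.04,-0.02,-0.07],"dr":[0,0,0]},{"fingers":0,"xyz":[-0.02,0,-0.06],"dr":[0,0,0]},{"fingers":0,"xyz":[0,0,0],"dr":[0,0,0]},{"fingers":0,"xyz":[0,0,0],"dr":[0,0,0]}]'
python3 st.py
```

```text
clock: 24.75
tcp_pos: [0.571, -0.0309, 0.056]
tcp_rot: [-1.571, 0.022, -0.023]
wrist_force: [0.5, -4.8, -2.4]
opening: 0.0153
clk 24.75 tcp [ 0.571  -0.0309  0.056 ] q [-0.17  0.33 -0.35  0.89 -0.    1.43] F [ 0.51 -4.8  -2.38] open 0.0153
axes x,y,z rows
 [[ 1.    -0.029  0.   ]
 [ 0.    -0.001 -1.   ]
 [ 0.029  1.    -0.001]]
```

```bash

python3 -m creep '[{"fingers":0,"xyz":[0.05,0.03,-0.04],"dr":[0,0,0]},{"fingers":0,"xyz":[0,0,-0.04],"dr":[0,0,0]},{"fingers":0,"xyz":[0,0,0],"dr":[0,0,0]}]'
python3 st.py
```

```text
clock: 25.12
tcp_pos: [0.571, -0.0311, 0.0558]
tcp_rot: [-1.57, 0.023, -0.022]
wrist_force: [-0.5, -2.4, -1.6]
opening: 0.0153
clk 25.12 tcp [ 0.571  -0.0311  0.0558] q [-0.17  0.33 -0.35  0.89  0.    1.43] F [-0.54 -2.38 -1.56] open 0.0153
axes x,y,z rows
 [[ 1.    -0.029 -0.   ]
 [-0.     0.001 -1.   ]
 [ 0.029  1.     0.001]]
```

```bash

python3 -m creep '[{"fingers":0,"xyz":[0.06,0.04,0],"dr":[0,0,0]},{"fingers":0,"xyz":[0,0,0],"dr":[0,0,0]},{"fingers":0,"xyz":[0,0,0],"dr":[0,0,0]}]'
python3 st.py
```

```text
clock: 25.5
tcp_pos: [0.5713, -0.0313, 0.0557]
tcp_rot: [-1.57, 0.023, -0.022]
wrist_force: [-4.4, -4.2, 3.9]
opening: 0.0152
clk 25.5 tcp [ 0.5713 -0.0313  0.0557] q [-0.17  0.33 -0.35  0.89  0.    1.43] F [-4.41 -4.16  3.86] open 0.0152
axes x,y,z rows
 [[ 1.    -0.029 -0.001]
 [-0.001  0.    -1.   ]
 [ 0.029  1.     0.   ]]
```

```bash

python3 -m creep '[{"fingers":0,"xyz":[-0.03,-0.03,-0.03],"dr":[0,0,0]},{"fingers":0,"xyz":[0,0,0],"dr":[0,0,0]},{"fingers":0,"xyz":[0,0,0],"dr":[0,0,0]}]'
python3 st.py
```

```text
clock: 25.88
tcp_pos: [0.5713, -0.0313, 0.0557]
tcp_rot: [-1.57, 0.023, -0.022]
wrist_force: [-4.0, -0.9, 2.1]
opening: 0.0153
clk 25.88 tcp [ 0.5713 -0.0313  0.0557] q [-0.17  0.33 -0.35  0.89  0.    1.43] F [-3.96 -0.87  2.08] open 0.0153
axes x,y,z rows
 [[ 1.    -0.029 -0.   ]
 [-0.     0.001 -1.   ]
 [ 0.029  1.     0.001]]
```

```bash

python3 -m creep '[{"fingers":0,"xyz":[-0.03,-0.01,0.02],"dr":[0,0,0]},{"fingers":0,"xyz":[0,0,0],"dr":[0,0,0]},{"fingers":0,"xyz":[0,0,0],"dr":[0,0,0]}]'
python3 st.py
```

```text
clock: 26.25
tcp_pos: [0.5712, -0.0313, 0.0557]
tcp_rot: [-1.57, 0.022, -0.023]
wrist_force: [-2.5, -0.4, -0.7]
opening: 0.0154
clk 26.25 tcp [ 0.5712 -0.0313  0.0557] q [-0.17  0.33 -0.35  0.89  0.    1.43] F [-2.51 -0.39 -0.67] open 0.0154
axes x,y,z rows
 [[ 1.    -0.029  0.   ]
 [ 0.     0.001 -1.   ]
 [ 0.029  1.     0.001]]
```

```bash

python3 -m creep '[{"fingers":0,"xyz":[0,0.01,0.08],"dr":[0,0,0]},{"fingers":0,"xyz":[0,0,0.04],"dr":[0,0,0]},{"fingers":0,"xyz":[0,0,0],"dr":[0,0,0]},{"fingers":0,"xyz":[0,0,0],"dr":[0,0,0]}]'
python3 st.py
```

```text
clock: 26.75
tcp_pos: [0.5713, -0.0311, 0.0558]
tcp_rot: [-1.572, 0.023, -0.023]
wrist_force: [-2.4, -4.7, -1.4]
opening: 0.015
clk 26.75 tcp [ 0.5713 -0.0311  0.0558] q [-0.17  0.33 -0.35  0.89 -0.    1.43] F [-2.44 -4.74 -1.44] open 0.015
axes x,y,z rows
 [[ 1.    -0.029  0.   ]
 [ 0.    -0.002 -1.   ]
 [ 0.029  1.    -0.002]]
```

```bash

python3 -m creep '[{"fingers":0,"xyz":[0,0.02,-0.06],"dr":[0,0,0]},{"fingers":0,"xyz":[0,0,0],"dr":[0,0,0]},{"fingers":0,"xyz":[0,0,0],"dr":[0,0,0]}]'
python3 -m creep '[{"fingers":0.3,"xyz":[0,0,0],"dr":[0,0,0]},{"fingers":0.4,"xyz":[0,0,0],"dr":[0,0,0]},{"fingers":0.4,"xyz":[0,0,0],"dr":[0,0,0]}]'
python3 st.py
```

```text
clock: 27.12
tcp_pos: [0.5713, -0.0312, 0.0558]
tcp_rot: [-1.571, 0.023, -0.023]
wrist_force: [-2.9, -4.1, 1.2]
opening: 0.0153
clock: 27.5
tcp_pos: [0.5718, -0.0305, 0.0559]
tcp_rot: [-1.57, 0.021, -0.023]
wrist_force: [0.0, -0.2, -0.1]
opening: 0.0342
clk 27.5 tcp [ 0.5718 -0.0305  0.0559] q [-0.17  0.33 -0.35  0.89  0.    1.43] F [ 0.04 -0.22 -0.14] open 0.0342
axes x,y,z rows
 [[ 1.    -0.028  0.001]
 [ 0.001  0.001 -1.   ]
 [ 0.028  1.     0.001]]
```

```bash

python3 -m creep '[{"fingers":0.45,"xyz":[0,-2,0],"dr":[0,0,0]},{"fingers":0.45,"xyz":[0,-4,0],"dr":[0,0,0]},{"fingers":0.45,"xyz":[0,-4,0],"dr":[0,-9,0]},{"fingers":0.45,"xyz":[0,0,0],"dr":[0,-9,0]},{"fingers":0.45,"xyz":[0,0,0],"dr":[0,-9,0]},{"fingers":0.45,"xyz":[0,0,0],"dr":[0,-9,0]},{"fingers":0.45,"xyz":[0,0,0],"dr":[0,-9,0]},{"fingers":0.45,"xyz":[0,0,0],"dr":[0,-9,0]},{"fingers":0.45,"xyz":[0,0,0],"dr":[0,-9,0]},{"fingers":0.45,"xyz":[0,0,0],"dr":[0,-9,0]},{"fingers":0.45,"xyz":[0,0,0],"dr":[0,-9,0]},{"fingers":0.45,"xyz":[0,0,0],"dr":[0,-9,0]}]'
python3 st.py "(.511,.0237,.12)"
python3 - <<'E'
from h import *
c=cap("scene"); np.save("sA.npy",c["frame"]);
E
```

```text
clock: 29.0
tcp_pos: [0.5714, -0.0306, 0.1557]
tcp_rot: [-1.22, -1.193, 1.191]
wrist_force: [-0.3, 0.6, -0.2]
opening: 0.0384
clk 29.0 tcp [ 0.5714 -0.0306  0.1557] q [-0.17  0.23 -0.25  1.09  0.   -0.14] F [-0.28  0.57 -0.22] open 0.0384
axes x,y,z rows
 [[ 0.024  1.     0.001]
 [ 0.001  0.001 -1.   ]
 [-1.     0.024 -0.001]]
shift tool cm [5.29 3.57 6.17]
```

```bash

python3 -m creep '[{"fingers":0.45,"xyz":[2.6,0,3],"dr":[0,0,0]},{"fingers":0.45,"xyz":[2.65,0,3.05],"dr":[0,0,0]},{"fingers":0.45,"xyz":[0,5,0],"dr":[0,0,0]},{"fingers":0.45,"xyz":[0,4,0],"dr":[0,0,0]},{"fingers":0.45,"xyz":[0,2.5,0],"dr":[0,0,0]},{"fingers":0.45,"xyz":[0,1.9,0],"dr":[0,0,0]},{"fingers":0.45,"xyz":[0,0,0],"dr":[0,0,0]}]' 30
python3 st.py "(.512,.0237,.021)"
```

```text
clock: 29.92
tcp_pos: [0.5107, 0.0236, 0.0202]
tcp_rot: [-1.22, -1.185, 1.188]
wrist_force: [0.3, 0.2, -0.1]
opening: 0.0384
clk 29.93 tcp [0.5107 0.0236 0.0202] q [-0.08  0.29 -0.51  0.77  0.   -0.05] F [ 0.31  0.24 -0.09] open 0.0384
axes x,y,z rows
 [[ 0.03   1.     0.001]
 [-0.003  0.001 -1.   ]
 [-1.     0.03   0.003]]
shift tool cm [ 0.01 -0.08 -0.13]
```

```bash

python3 -m creep '[{"fingers":0.1,"xyz":[0,0,0],"dr":[0,0,0]},{"fingers":0,"xyz":[0,0,0],"dr":[0,0,0]},{"fingers":0,"xyz":[0,0,0],"dr":[0,0,0]},{"fingers":0,"xyz":[0,0,0],"dr":[0,0,0]},{"fingers":0,"xyz":[0,0,0],"dr":[0,0,0]}]' 30
python3 st.py
```

```text
clock: 30.55
tcp_pos: [0.5133, 0.0239, 0.0226]
tcp_rot: [-1.223, -1.19, 1.186]
wrist_force: [-0.6, 4.3, 5.0]
opening: 0.0133
clk 30.55 tcp [0.5133 0.0239 0.0226] q [-0.08  0.29 -0.51  0.77  0.   -0.05] F [-0.63  4.32  5.03] open 0.0133
axes x,y,z rows
 [[ 0.029  1.     0.002]
 [ 0.002  0.001 -1.   ]
 [-1.     0.029 -0.002]]
```

```bash

python3 -m creep '[{"fingers":0,"xyz":[0.13,0,0],"dr":[0,0,0]},{"fingers":0,"xyz":[0,-1.41,-0.11],"dr":[0,0,0]},{"fingers":0,"xyz":[0,-1.38,-0.31],"dr":[0,0,0]},{"fingers":0,"xyz":[0,-1.31,-0.52],"dr":[0,0,0]},{"fingers":0,"xyz":[0,-1.22,-0.72],"dr":[0,0,0]},{"fingers":0,"xyz":[0,-1.1,-0.88],"dr":[0,0,0]}]' 30
python3 st.py
```

```text
clock: 31.3
tcp_pos: [0.536, 0.0234, 0.0858]
tcp_rot: [-1.221, -1.184, 1.191]
wrist_force: [-0.8, -3.0, -6.4]
opening: 0.0134
clk 31.3 tcp [0.536  0.0234 0.0858] q [-0.08  0.25 -0.4   0.93 -0.   -0.05] F [-0.82 -2.98 -6.42] open 0.0134
axes x,y,z rows
 [[ 0.029  1.    -0.001]
 [-0.004 -0.001 -1.   ]
 [-1.     0.029  0.004]]
```

```bash

python3 -m creep '[{"fingers":0,"xyz":[-0.06,-0.96,-1.04],"dr":[0,0,0]},{"fingers":0,"xyz":[0,-0.78,-1.18],"dr":[0,0,0]},{"fingers":0,"xyz":[0,-0.61,-1.28],"dr":[0,0,0]},{"fingers":0,"xyz":[0,-0.41,-1.35],"dr":[0,0,0]},{"fingers":0,"xyz":[0,-0.2,-1.4],"dr":[0,0,0]},{"fingers":0,"xyz":[0,0,-1.41],"dr":[0,0,0]},{"fingers":0,"xyz":[0,0.1,-0.9],"dr":[0,0,0]},{"fingers":0,"xyz":[0,0,0],"dr":[0,0,0]}]' 30
python3 st.py
```

```text
clock: 32.3
tcp_pos: [0.6249, 0.0206, 0.1148]
tcp_rot: [-1.225, -1.19, 1.187]
wrist_force: [-0.8, -1.8, -0.7]
opening: 0.0133
clk 32.3 tcp [0.6249 0.0206 0.1148] q [-0.07  0.36 -0.17  1.04 -0.   -0.04] F [-0.76 -1.81 -0.66] open 0.0133
axes x,y,z rows
 [[ 0.029  1.    -0.   ]
 [ 0.002 -0.    -1.   ]
 [-1.     0.029 -0.002]]
```

```bash

python3 -m creep '[{"fingers":0.5,"xyz":[0,0,0],"dr":[0,0,0]},{"fingers":0.5,"xyz":[0,0,0],"dr":[0,0,0]},{"fingers":0.5,"xyz":[0,0,0],"dr":[0,0,0]},{"fingers":0.5,"xyz":[0,-3,0],"dr":[0,0,0]},{"fingers":0.5,"xyz":[0,-5,0],"dr":[0,0,0]},{"fingers":0.5,"xyz":[0,-5,0],"dr":[0,0,0]},{"fingers":0.5,"xyz":[5,0,2],"dr":[0,0,0]},{"fingers":0.5,"xyz":[5,0,2],"dr":[0,0,0]},{"fingers":0.5,"xyz":[5,0,2],"dr":[0,0,0]},{"fingers":0.5,"xyz":[5,0,2],"dr":[0,0,0]},{"fingers":0.5,"xyz":[5,0,2],"dr":[0,0,0]},{"fingers":0.5,"xyz":[0,0,0],"dr":[0,0,0]}]' 30
python3 - <<'E'
from h import *
s=cap("scene");t=cap("top")
A=cv2.resize(s["frame"][150:290,160:330],None,fx=3.4,fy=3.4,interpolation=2)
cv2.imwrite("pics/f_s.png",A[:,:,::-1])
save(t,"f_t.png",(165,110,385,275),3.6)
old=np.load("sA.npy").astype(np.float32)
# carrier shift between after-release frame and now: near chip area + end (template)
a=cv2.cvtColor(np.load("sA.npy"),cv2.COLOR_RGB2GRAY);b=cv2.cvtColor(s["frame"],cv2.COLOR_RGB2GRAY)
u,v=proj(s,[.571,-.055,.044]).round().astype(int); print(u,v)
for n in(10,14): 
    d=cv2.phaseCorrelate(a[v-n:v+n,u-n:u+n].astype(np.float32),b[v-n:v+n,u-n:u+n].astype(np.float32));print("shift",d)
E
```

```text
clock: 33.8
tcp_pos: [0.529, 0.2768, 0.2447]
tcp_rot: [-1.22, -1.193, 1.191]
wrist_force: [0.7, -0.5, -0.9]
opening: 0.0427
240 220
shift ((-33.02345163564893, -25.498718405792538), 0.008504722714424134)
shift ((-0.07564468640283906, 0.033478200537071956), 0.4905947258737352)
```

View pics/f_s.png

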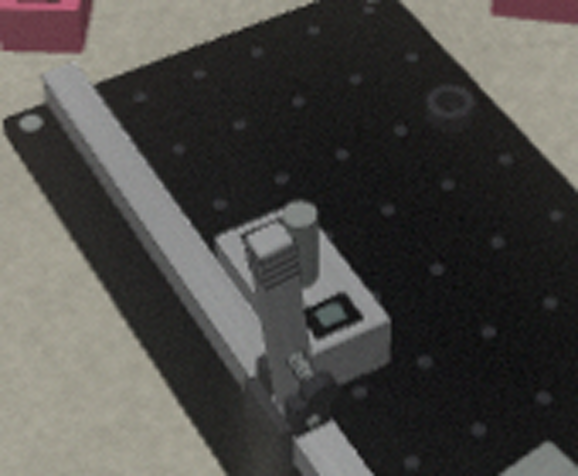

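View pics/f_t.png

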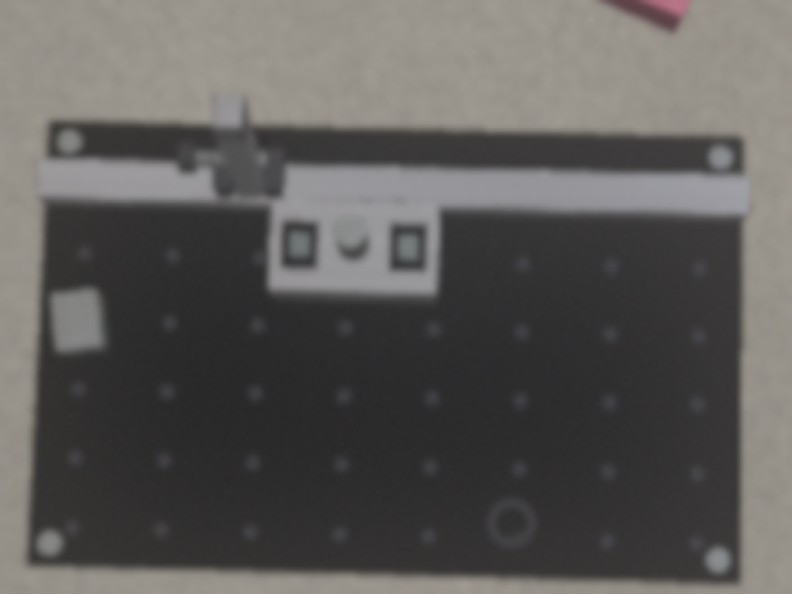

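The carrier lies flush along the fence in the top view (268–440, 200–298). The leaf is up and leaning back at (228,110), and nothing else has moved. Hand in.

```bash
python3 -c "
from workcell import robot
print(robot.job_done())"
```

```text
the job is handed in; nothing more can be done
None
```

The job is handed in at about 34 s of the 72 s. The stop was flipped down, the carrier was slid along the fence and gauged, and the stop was flipped back up.

- **Stop down:** I tapped the lowered leaf from above with shut fingers. It held firm with its top at 48 mm, which is fully down.
- **Gauging:** The carrier slid along the fence at about 2.5–5 N. Against the screw tip the wrist read 6–7 N for over 0.75 s. About 2 N of that is sliding friction, so the contact force was roughly 5 N. No reading came near 12 N against the fence or the stop.
- **Release:** While I eased the load off, the tool's x drifted about 0.3 mm and the force towards the screw fell to almost nothing. I pressed again at about 4.7 N and let go with about 3 N on the fence and 4 N on the screw.
- **Stop up:** The leaf was at about 1.78 rad, leaning back, when I let go of it.

**Last checks:**
- Between release and the end, one image comparison showed the carrier moved by less than 0.1 px. A second, smaller window gave a meaningless result with very low confidence, so I ignored it.
- In the top view the carrier looks parallel to the fence within what the pixels can show.
- The other things in the final crops (the grey block, the ring and the edge of a pink block) look untouched. I did not check the rest of the bench at the end.

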